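Unscrew the blender's left-hand drive coupling

TASK

The worn drive coupling on top of the blender's motor unit has to come off. It has a left-hand thread, so unscrew it by turning it clockwise (seen from above), lift it straight off its spindle only once the thread lets go, and set it down (do not drop it) in the square dish, teeth up. Do not drag, twist, lift or tip the blender, do not strain the thread by forcing the coupling, and leave the other things where they are.

Things in the scene. Friction and masses are not known exactly. Their poses are not given: they have to be found in the camera images.
- blender: Cream motor unit of a kitchen blender, jar removed; it stands loose on four rubber feet, 2.6 kg: 170 mm across at the foot, tapering to a flat round deck 124 mm across, 140 mm above the worktop. Origin: centre of its underside; z up; x points away from the side with the speed knob. The coupling sits on the middle of the deck; nothing else stands up from the deck.
- spindle (a point): Point on the blender's vertical spindle axis, 146 mm above the worktop (6 mm above the deck), where the lower edge of the screwed-down coupling sits on a sprung rubber seal (it pushes up with up to 9 N over 3 mm). The spindle is 32 mm across its thread. The blender weighs about 26 N: a coupling pulled up while still engaged lifts the whole blender.
- spindle_end (a point): Top end of the spindle, inside the coupling, 20 mm above spindle. Left-hand thread: clockwise the coupling first turns level for an unknown angle, then climbs steeply (under 8 mm a rad, 1 to 2 mm of play), then lifts free. It lets go after 1.2 to 2.5 rad, felt by a gentle pull. Turned on without lifting, or anticlockwise, it meets a stop. Let go of half-way, it stays.
- blender_front (a point): Point on the blender's skirt below the speed knob, 85 mm out from its axis and 30 mm up; tells whether the blender has been turned.
- coupling: The drive coupling: black round plastic cap 50 mm across and 38 mm high with a closed, toothed top (six low teeth, 3 mm) and twelve fine flutes round the side, open below, 0.11 kg. Origin: centre of its lower edge; z up, along the spindle. At first screwed down on the spindle.
- coupling_grip (a point): Point on the coupling's axis 24 mm above its lower edge, a good height for the TCP when gripping it from above.
- dish: Square stainless-steel dish, 150 mm outside, walls 6 mm thick and 22 mm high, fixed on the worktop. Origin: centre of its underside.
- dish_in (a point): Centre of the dish's inner floor (6 mm above the worktop).
- jar: The blender's glass jar with black foot and handle, 125 mm across the rim, 190 mm high, standing aside; leave it alone. Origin: centre of its underside.
- mug: Blue mug, 80 mm across, 90 mm high; leave it alone. Origin: centre of its underside.
- screwdriver: Screwdriver lying on the worktop beyond the work; leave it alone. Its x axis runs along the tool.
- teabox: Tea carton 70 x 150 x 100 mm high; leave it alone. Origin: centre of its underside.

How it is judged:
By the outcome, as a careful person would: the job done as asked, in the order asked, and still so for the second after the job is handed in, with the robot touching nothing.
It also fails if it takes over 67 s, if anything falls off the work surface, if the arm or the gripper's body presses on something with over 40 N, if the wrist force passes 120 N, or if a joint passes its speed limit or range.

ROBOT

A 6-joint arm with a two-finger parallel gripper is mounted at the origin on the work surface. World frame = base frame: x ahead of the robot, y to its left, z up, the work surface at z = 0. Lengths are in m, angles in rad, forces in N, time in s.
With the tool pointing down it reaches from about 0.375 to 0.975 m from the base axis. Payload 3.8 kg.
Tool frame: the origin (TCP) lies between the finger pads, 19 mm behind the fingertips; this is the grasp point; z points along the fingers, y is the line along which they close (so a half turn about z gives the same grasp; the last joint's range is limited). The gripper opens to 85 mm and grips with 20 to 120 N. Pads are 22 mm wide; open, the fingers measure 114 mm over their backs; the gripper's body (76 mm by 85 mm) begins 54 mm behind the grasp point. The pads swing forward as they close: fully open they stand 13 mm farther back than shut.
Start: joints at [-1.296, 0.264, 1.604, -0, 1.274, -0.037], TCP at [0.207, -0.642, 0.25] pointing down, gripper open.
Joint ranges: [-2.63, 2.63], [-0.94, 2.18], [0.31, 2.57], [-1.31, 4.45], [0, 2.66], [-2.55, 2.55]. Speed limits (rad/s): [2.57, 2.57, 3.14, 3.14, 3.14, 3.14].

INTERFACE

Orientations are given as a rotation vector (axis times angle).
In Python, from workcell import read_state, read_camera, calibration, finish_job gives the robot as it stands.
- The arm moves only by the tool step_arm, never from a script. Its argument "commands" is a list of rows, each an object of numbers: "fingers": the gripper's target within -1 to 1 (shut at 1, half-way at 0, fully open at -1); "dx", "dy", "dz": the shift along the tool's x, y, z in m; "roll": the turn about the tool's z in degrees. In form: [{"fingers": .., "dx": .., "dy": .., "dz": .., "roll": ..}, ...]. A call has 1 to 8 rows; each row is the pose to reach, as a shift and turn from the pose commanded when the call began, along the tool's axes at that moment; what a row does not reach only later rows make up. A row lasts 1/8 s, in which the tool goes at most 62.5 mm and 10.7 degrees, less where a joint would pass 70% of its speed; a pose out of reach is approached as far as the arm can. A call with a gripper value outside its range is refused whole. The fingers move at their own pace and stop on an object; "squeeze" is the grip in N (left out, the last holds). Time passes only in rows, so rows that repeat a pose let the fingers close. It gives the time, the measured TCP pose, the force, the opening and the grip force at its end, in the units of the state.
- read_state(): the state, without advancing time (a new reading comes with each control period).
- read_camera(name): name is "scene" or "top" or "wrist"; returns (picture, depth): 384x512x3 uint8, blue, green, red; 384x512 float32, m along the optical axis (not along the pixel's ray), 0 where there is no reading.
- calibration(name): a dict with "intrinsics" (3x3 intrinsics, pixels), "world_to_cam" (4x4, takes a point from world to camera coordinates). Camera axes: x right, y up, looking along -z (the intrinsics and any distortion apply to the point x, -y, -z); pixel columns grow to the right and rows downward; lengths in m; the calibration is good to about 2 mm. The wrist camera is an equidistant fisheye: a pixel r from the principal point sees the ray r / f radians off the axis. A picture is of the moment at which its call begins: read the wrist's pose just before it. calibration takes no time and is no camera call; for the wrist camera it gives the pose at the moment of the call.
- finish_job(): hands the job in; it is judged then, once.
The state is a dict: "time": time; "q": joint angles; "joint_vel": joint speeds; "joint_torque": joint torques, N m; "tool_pos": TCP position; "tcp_rot": TCP orientation; "wrist_force": force on the tool from outside, world axes, zero at the start; "torque": the same for the moment, N m; "width": opening from 0.0 (shut) to 1.0 (fully open); "grip_force": force on a finger pad.
Only numpy, scipy, OpenCV 4.12 (cv2) and the standard library are available. Lean on these libraries where they do the work, as an engineer would, in place of code of your own. Each camera call takes 0.05 s, during which the arm holds its last target. There are 200 camera calls.

## Working session

There is one attempt and no reset: what is moved stays moved. The work goes in short steps, Python scripts to look and compute and a tool call to move; the robot and the scene stay as the last step left them, time stands still between calls to the robot, and variables do not carry over. Pictures are saved under pics/ and viewed, at most 10 in all, crops included, and the job is handed in when it is done.

Besides the shell and the picture viewer there is one more tool, called after "Request:" as name(argument=value, ...) on one line, values as JSON. step_arm: Moves the arm, as the interface text tells. Its arguments: {"type":"object","properties":{"commands":{"type":"array","items":{"type":"object","properties":{"fingers":{"type":"number"},"dx":{"type":"number"},"dy":{"type":"number"},"dz":{"type":"number"},"roll":{"type":"number"}}}},"squeeze":{"type":"number"}},"required":["commands"]}

```bash
mkdir -p pics
cat > h.py <<'E'
import numpy as np, cv2
from workcell import *
from scipy.spatial.transform import Rotation as R
def cloud(name):
    img,d=read_camera(name); c=calibration(name); K=np.array(c["intrinsics"]); T=np.linalg.inv(np.array(c["world_to_cam"]))
    v,u=np.mgrid[0:384,0:512]
    P=np.stack([(u-K[0,2])/K[0,0]*d,-(v-K[1,2])/K[1,1]*d,-d],-1)
    W=P@T[:3,:3].T+T[:3,3]; W[d==0]=np.nan
    return img,W
E
python3 - <<'E'
from h import *
s=read_state(); print({k:np.round(v,3).tolist() for k,v in s.items()})
out=[]
for n in("top","scene"):
    img,W=cloud(n); np.save(n+".npy",W); cv2.imwrite(n+".png",img); out.append(img); print(n,{k:(np.round(v,3).tolist() if not isinstance(v,str) else v) for k,v in calibration(n).items()})
cv2.imwrite("pics/a.png",cv2.resize(out[0],(800,600))); cv2.imwrite("pics/b.png",cv2.resize(out[1],(800,600)))
E
```

```text
{'time': 0.0, 'q': [-1.296, 0.265, 1.605, -0.0, 1.274, -0.037], 'joint_vel': [0.001, -0.0, -0.001, -0.001, 0.001, -0.0], 'joint_torque': [-0.002, -51.512, -36.731, -0.0, 0.013, -0.0], 'tool_pos': [0.207, -0.642, 0.249], 'tcp_rot': [-3.101, -0.487, 0.0], 'wrist_force': [-0.315, -0.153, 0.187], 'torque': [0.019, 0.007, -0.022], 'grip_force': 0.0, 'width': 1.0}
top {'intrinsics': [[457.056, 0.0, 251.976], [0.0, 457.056, 185.001], [0.0, 0.0, 1.0]], 'world_to_cam': [[-0.0, -1.0, 0.001, -0.001], [0.995, -0.0, 0.098, -0.629], [-0.098, 0.001, 0.995, -1.569], [0.0, 0.0, 0.0, 1.0]]}
scene {'intrinsics': [[348.456, 0.0, 255.373], [0.0, 348.456, 187.08], [0.0, 0.0, 1.0]], 'world_to_cam': [[-0.739, 0.674, 0.001, 0.436], [-0.53, -0.581, 0.618, 0.226], [0.417, 0.456, 0.786, -1.59], [0.0, 0.0, 0.0, 1.0]]}
```

View pics/a.png

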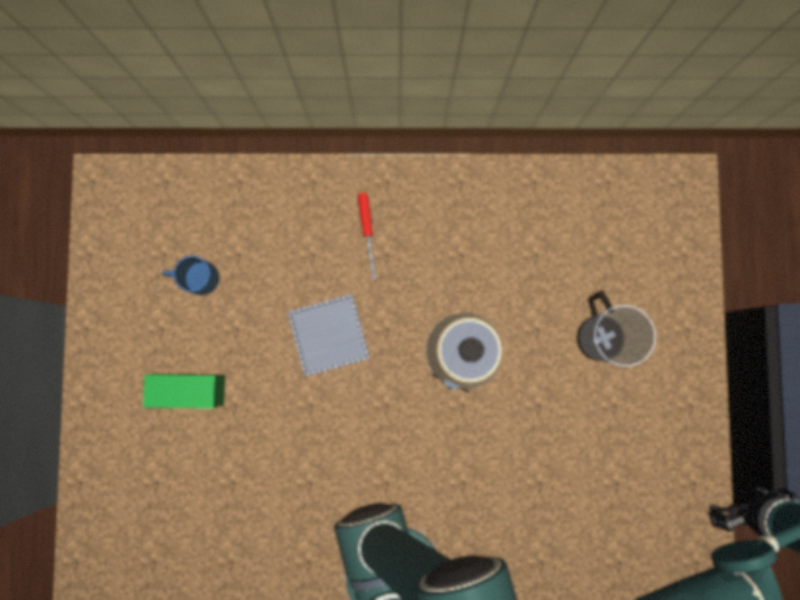

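View pics/b.png

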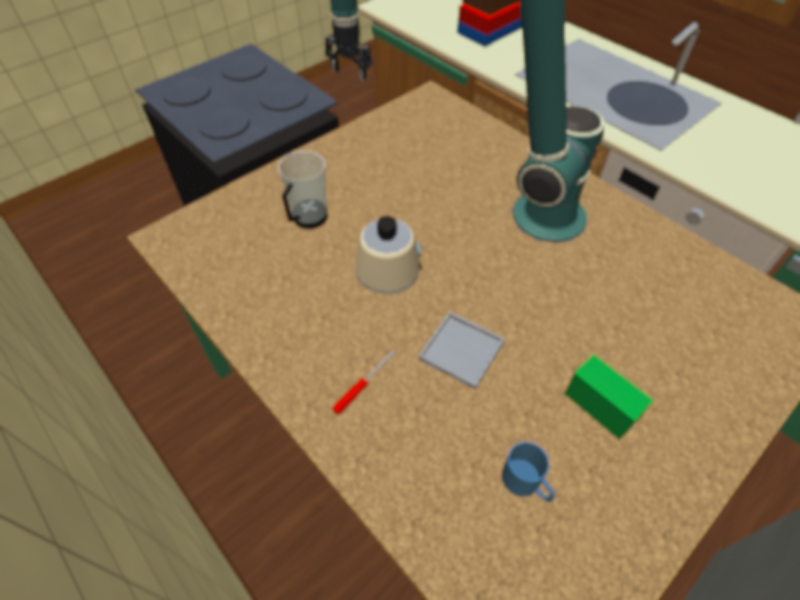

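The top view shows the coupling at about (471,349), the dish centred near (329,335), and the jar at (620,335) to the right. The scene view shows the coupling at (387,228) and the dish at (462,350). Next I'll measure the positions from depth.

Run:
```python
from h import *
W=np.load("top.npy"); 
print("px coupling",W[223,301],"dish",W[214,210])
def circ(P):
    A=np.c_[P,np.ones(len(P))]; c=np.linalg.lstsq(A,(P**2).sum(1),rcond=None)[0]; return c[:2]/2,np.sqrt(c[2]+(c[:2]**2).sum()/4)
for n in("top","scene"):
    W=np.load(n+".npy"); c=np.array([.62,-.15])
    for i in range(2):
        r=np.linalg.norm(W[...,:2]-c,axis=-1)
        m=(r<.045)&(W[...,2]>.168)
        P=W[m]; c0,rr=cv2.minEnclosingCircle(P[:,:2].astype(np.float32)); c=np.array(c0)
    print(n,"coupling",m.sum(),np.median(P,0),c,rr,np.percentile(P[:,2],[5,50,95]))
    r=np.linalg.norm(W[...,:2]-c,axis=-1); m=(r<.08)&(abs(W[...,2]-.14)<.008); c1,r1=cv2.minEnclosingCircle(W[m][:,:2].astype(np.float32)); print("deck",np.median(W[m][:,2]),c1,r1,m.sum())
    m=(abs(W[...,2]-.02)<.008)&(abs(W[...,0]-.62)<.12)&(abs(W[...,1]-.15)<.12)
    print("dish rim",m.sum(),np.median(W[m],0),cv2.minAreaRect(W[m][:,:2].astype(np.float32)) if m.sum()>4 else 0)
```

```text
px coupling [ 0.49441456 -0.15424414  0.18875138] dish [0.52897325 0.14715132 0.00783933]
  return _methods._mean(a, axis=axis, dtype=dtype,
  ret = um.true_divide(
Traceback (most recent call last):
IndexError: index -1 is out of bounds for axis 0 with size 0
```

Run:
```python
from h import *
for n in("top","scene"):
    W=np.load(n+".npy"); c=np.array([.495,-.154])
    for i in range(3):
        r=np.linalg.norm(W[...,:2]-c,axis=-1)
        m=(r<.04)&(W[...,2]>.172)
        P=W[m]; c0,rr=cv2.minEnclosingCircle(P[:,:2].astype(np.float32)); c=np.array(c0)
    print(n,"coupling",m.sum(),P.mean(0),c,rr,np.percentile(P[:,2],[5,50,95]))
    r=np.linalg.norm(W[...,:2]-c,axis=-1); m=(r<.08)&(abs(W[...,2]-.14)<.006); c1,r1=cv2.minEnclosingCircle(W[m][:,:2].astype(np.float32)); print("deck",np.median(W[m][:,2]),c1,r1,m.sum())
    m=(abs(W[...,2]-.02)<.008)&(abs(W[...,0]-.53)<.12)&(abs(W[...,1]-.15)<.1)
    print("dish rim",m.sum(),np.median(W[m],0),cv2.minAreaRect(W[m][:,:2].astype(np.float32)) if m.sum()>4 else 0)
s=read_state(); Rm=R.from_rotvec(s["tcp_rot"]).as_matrix(); print(Rm.round(3)); print("delta tool", Rm.T@(np.array([.494,-.153,.26])-s["tool_pos"]))
```

```text
top coupling 197 [ 0.49128486 -0.15448668  0.18568955] [ 0.49143249 -0.15516537] 0.025094373151659966 [0.17922649 0.18571697 0.19096841]
deck 0.14055529514639542 (0.49132031202316284, -0.15466447174549103) 0.06777848303318024 1010
dish rim 390 [0.52864274 0.15319306 0.01914097] ((0.5255089998245239, 0.14808885753154755), (0.22698548436164856, 0.15008807182312012), 15.82845687866211)
scene coupling 125 [ 0.49636715 -0.14850739  0.18336971] [ 0.49446562 -0.15194072] 0.02682555839419365 [0.1751745  0.18424374 0.18816414]
deck 0.1399107447865955 (0.49422845244407654, -0.15061478316783905) 0.06702656298875809 487
dish rim 334 [0.53654333 0.15507041 0.02012302] ((0.5273213386535645, 0.15091882646083832), (0.15550707280635834, 0.15094299614429474), 15.40527629852295)
[[ 0.952  0.307 -0.001]
 [ 0.307 -0.952  0.002]
 [ 0.    -0.002 -1.   ]]
delta tool [ 0.42322569 -0.37721351 -0.01039832]
```

Request:
step_arm(commands=[{"fingers": -1, "dx": 0.045, "dy": -0.04, "dz": -0.02, "roll": -10}, {"fingers": -1, "dx": 0.09, "dy": -0.08, "dz": -0.03, "roll": -20}, {"fingers": -1, "dx": 0.135, "dy": -0.12, "dz": -0.03, "roll": -30}, {"fingers": -1, "dx": 0.18, "dy": -0.16, "dz": -0.03, "roll": -40}, {"fingers": -1, "dx": 0.225, "dy": -0.2, "dz": -0.03, "roll": -50}, {"fingers": -1, "dx": 0.27, "dy": -0.24, "dz": -0.03, "roll": -60}, {"fingers": -1, "dx": 0.315, "dy": -0.28, "dz": -0.03, "roll": -70}, {"fingers": -1, "dx": 0.36, "dy": -0.32, "dz": -0.03, "roll": -80}])

```text
time: 1.1
tool_pos: [0.452, -0.2256, 0.2797]
tcp_rot: [-2.057, -2.374, 0.0]
wrist_force: [1.3, -0.1, 1.0]
width: 1.0
grip_force: 0.0
```

```bash
cat >> h.py <<'E'
def delta(p,yaw=None):
    s=read_state(); Rm=R.from_rotvec(s["tcp_rot"]).as_matrix()
    print("t",s["time"],"tcp",np.round(s["tool_pos"],4),"q",np.round(s["q"],3),"yaw",round(np.degrees(np.arctan2(Rm[1,0],Rm[0,0])),1),"F",np.round(s["wrist_force"],2),"T",np.round(s["torque"],3))
    print("delta",(Rm.T@(np.array(p)-s["tool_pos"])).round(4))
E
python3 -c "
from h import *
delta([.493,-.153,.27])"
```

```text
t 1.1 tcp [ 0.452  -0.2256  0.2797] q [-0.512 -0.079  1.922 -0.     1.299 -0.655] yaw 98.2 F [ 1.31 -0.06  1.04] T [ 0.01  -0.018 -0.007]
delta [0.066  0.0509 0.0097]
```

Request:
step_arm(commands=[{"fingers": -1, "dx": 0.033, "dy": 0.0255, "dz": 0.005, "roll": -9}, {"fingers": -1, "dx": 0.066, "dy": 0.051, "dz": 0.01, "roll": -18}, {"fingers": -1, "dx": 0.066, "dy": 0.051, "dz": 0.01, "roll": -27}, {"fingers": -1, "dx": 0.066, "dy": 0.051, "dz": 0.01, "roll": -36}, {"fingers": -1, "dx": 0.066, "dy": 0.051, "dz": 0.01, "roll": -36}, {"fingers": -1, "dx": 0.066, "dy": 0.051, "dz": 0.01, "roll": -36}])

```text
time: 1.85
tool_pos: [0.4928, -0.1551, 0.2697]
tcp_rot: [-1.235, -2.888, 0.0]
wrist_force: [-0.2, -0.6, -0.0]
width: 0.999
grip_force: 0.0
```

Run:
```python
from h import *
delta([.493,-.153,.17])
c=calibration("wrist"); img,d=read_camera("wrist"); np.savez("w1.npz",img=img,d=d,K=c["intrinsics"],T=c["world_to_cam"])
print(c); cv2.imwrite("pics/w1.png",cv2.resize(img,(800,600),interpolation=cv2.INTER_CUBIC))
```

```text
t 1.85 tcp [ 0.4928 -0.1551  0.2697] q [-0.353 -0.05   1.913  0.     1.279 -1.116] yaw 133.7 F [-0.16 -0.59 -0.02] T [-0.008  0.048 -0.016]
delta [0.0013 0.0016 0.0997]
{'intrinsics': array([[297.31863964,   0.        , 250.8343095 ],
       [  0.        , 297.31863964, 191.43481867],
       [  0.        ,   0.        ,   1.        ]]), 'world_to_cam': array([[ 7.23208156e-01,  6.90630065e-01,  2.75915290e-04,
        -2.49737400e-01],
       [-6.54549977e-01,  6.85553445e-01, -3.18717431e-01,
         4.76010014e-01],
       [-2.20304995e-01,  2.30318445e-01,  9.47849737e-01,
        -2.54142488e-01],
       [ 0.00000000e+00,  0.00000000e+00,  0.00000000e+00,
         1.00000000e+00]])}
```

View pics/w1.png

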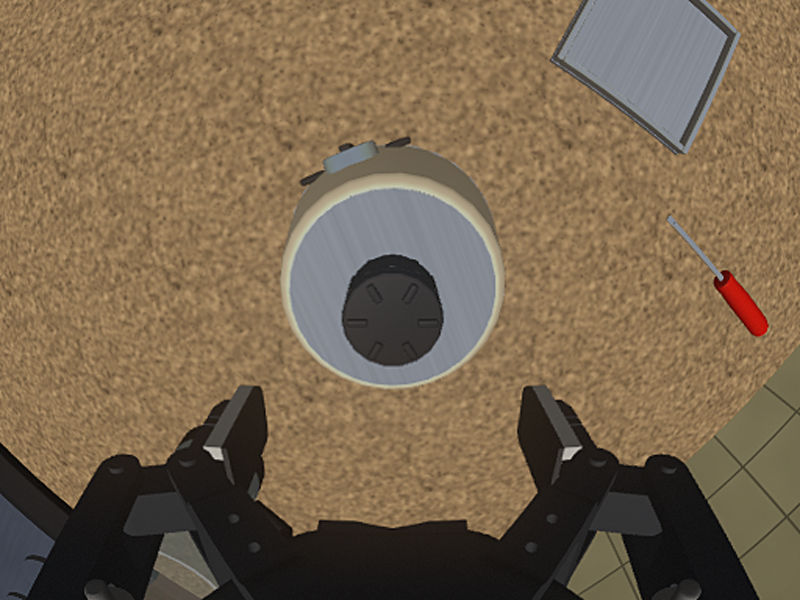

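The wrist view shows the coupling's top disc centred at about (392,319), with left edge 342, right edge 443 and bottom edge 366. The deck's rim spans 289 to 497 in x and 187 to 385 in y. The fingertips are at (250,390) and (537,390). I'll turn these into positions.

Run:
```python
from h import *
w=np.load("w1.npz"); K=w["K"]; T=np.linalg.inv(w["T"])
def hit(px,z):
    p=np.array(px)/1.5625; x=(p[0]-K[0,2])/K[0,0]; y=(p[1]-K[1,2])/K[1,1]; th=np.hypot(x,y)
    v=np.array([np.sin(th)*x/th,-np.sin(th)*y/th,-np.cos(th)]); v=T[:3,:3]@v; return (T[:3,3]+v*(z-T[2,3])/v[2])[:2]
def circ(P):
    A=np.c_[P,np.ones(len(P))]; c=np.linalg.lstsq(A,(P**2).sum(1),rcond=None)[0]; return (c[:2]/2).round(4),np.sqrt(c[2]+(c[:2]**2).sum()/4).round(4)
for z in (.181,.184): print(circ(np.array([hit(p,z) for p in [(342,319),(443,319),(393,366),(358,353),(428,353),(360,282),(426,282)]])))
print(circ(np.array([hit(p,.14) for p in [(289,283),(497,283),(393,385),(393,187)]])))
# dish inner corners / outer
print([hit(p,.022) for p in [(552,60),(683,154),(739,35)]])
s=read_state();Rm=R.from_rotvec(s["tcp_rot"]).as_matrix()
print("tool y world",Rm[:,1])
```

```text
(array([ 0.4932, -0.1544]), np.float64(0.0249))
(array([ 0.4924, -0.1535]), np.float64(0.0246))
(array([ 0.4927, -0.1534]), np.float64(0.0602))
[array([0.47511379, 0.0513723 ]), array([0.61660311, 0.0950015 ]), array([0.57849778, 0.23746474])]
tool y world [ 7.22652081e-01  6.91211945e-01 -1.27684828e-04]
```

Request:
step_arm(commands=[{"fingers": -0.6, "dx": 0, "dy": 0, "dz": 0.025, "roll": 0}, {"fingers": -0.6, "dx": 0, "dy": 0, "dz": 0.05, "roll": 0}, {"fingers": -0.5, "dx": 0, "dy": 0, "dz": 0.075, "roll": 0}, {"fingers": -0.4, "dx": 0, "dy": 0, "dz": 0.09, "roll": 0}, {"fingers": -0.4, "dx": 0, "dy": 0, "dz": 0.1, "roll": 0}, {"fingers": -0.4, "dx": 0, "dy": 0, "dz": 0.1, "roll": 0}, {"fingers": -0.4, "dx": 0, "dy": 0, "dz": 0.1, "roll": 0}], squeeze=20)

```text
time: 2.78
tool_pos: [0.4937, -0.1553, 0.1709]
tcp_rot: [1.231, 2.889, 0.0]
wrist_force: [0.2, 0.1, 0.1]
width: 0.703
grip_force: 0.0
```

Run:
```python
from h import *
delta([.4927,-.1538,.17])
img,d=read_camera("wrist"); cv2.imwrite("pics/w2.png",cv2.resize(img[180:384,100:410],(775,510),interpolation=cv2.INTER_CUBIC))
```

```text
t 2.775 tcp [ 0.4937 -0.1553  0.1709] q [-0.353  0.03   2.023  0.     1.087 -1.118] yaw 133.9 F [0.2  0.05 0.09] T [ 0.003  0.006 -0.033]
delta [0.0018 0.0003 0.0009]
```

View pics/w2.png

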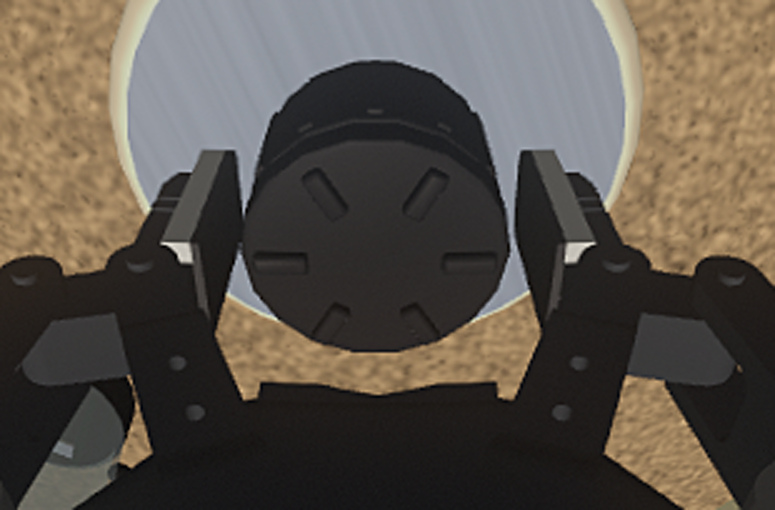

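The wrist crop shows the pads at x≈238 and 516 (middle 377) and the coupling spanning 243–509 (middle 376), so it's centred along the closing line. I'll close gently.

Request:
step_arm(commands=[{"fingers": -0.25, "dx": 0.0015, "dy": 0.0003, "dz": 0.001, "roll": 0}, {"fingers": -0.2, "dx": 0.0015, "dy": 0.0003, "dz": 0.001, "roll": 0}, {"fingers": -0.15, "dx": 0.0015, "dy": 0.0003, "dz": 0.001, "roll": 0}, {"fingers": 0.3, "dx": 0.0015, "dy": 0.0003, "dz": 0.001, "roll": 0}, {"fingers": 0.3, "dx": 0.0015, "dy": 0.0003, "dz": 0.001, "roll": 0}], squeeze=40)

```text
time: 3.45
tool_pos: [0.4923, -0.154, 0.1695]
tcp_rot: [1.231, 2.89, -0.0]
wrist_force: [-2.7, -1.0, 5.3]
width: 0.573
grip_force: 40.5
```

```bash
python3 -c "
from h import *
delta([.4927,-.1538,.17])"
```

```text
t 3.45 tcp [ 0.4923 -0.154   0.1695] q [-0.351  0.029  2.027 -0.     1.086 -1.117] yaw 133.9 F [-2.66 -0.98  5.32] T [-0.164  0.421 -0.012]
delta [-0.0001  0.0005 -0.0005]
```

Request:
step_arm(commands=[{"dx": 0, "dy": 0, "dz": -0.0004, "roll": 3, "fingers": 0.3}, {"dx": 0, "dy": 0, "dz": -0.0004, "roll": 6, "fingers": 0.3}, {"dx": 0, "dy": 0, "dz": -0.0004, "roll": 9, "fingers": 0.3}, {"dx": 0, "dy": 0, "dz": -0.0004, "roll": 12, "fingers": 0.3}, {"dx": 0, "dy": 0, "dz": -0.0004, "roll": 12, "fingers": 0.3}])

```text
time: 4.08
tool_pos: [0.4928, -0.1538, 0.1697]
tcp_rot: [1.525, 2.745, 0.001]
wrist_force: [-0.4, -0.2, 2.6]
width: 0.573
grip_force: 40.9
```

```bash
python3 -c "
from h import *
delta([.4927,-.1538,.17])"
```

```text
t 4.075 tcp [ 0.4928 -0.1538  0.1697] q [-0.351  0.029  2.026  0.     1.085 -0.908] yaw 121.9 F [-0.38 -0.18  2.58] T [-0.086 -0.032 -0.095]
delta [ 0.0001 -0.0001 -0.0003]
```

Request:
step_arm(commands=[{"dz": -0.0003, "roll": 3, "fingers": 0.3}, {"dz": -0.0003, "roll": 6, "fingers": 0.3}, {"dz": -0.0003, "roll": 9, "fingers": 0.3}, {"dz": -0.0003, "roll": 12, "fingers": 0.3}, {"dz": -0.0003, "roll": 12, "fingers": 0.3}])

```text
invalid input
```

Run:
```python
from h import *
delta([.4927,-.1538,.17])
img,d=read_camera("wrist"); cv2.imwrite("pics/w3.png",cv2.resize(img[180:384,100:410],(775,510),interpolation=cv2.INTER_CUBIC))
```

```text
t 4.075 tcp [ 0.4928 -0.1538  0.1697] q [-0.351  0.029  2.026  0.     1.085 -0.908] yaw 121.9 F [-0.38 -0.18  2.58] T [-0.086 -0.032 -0.095]
delta [ 0.0001 -0.0001 -0.0003]
```

View pics/w3.png

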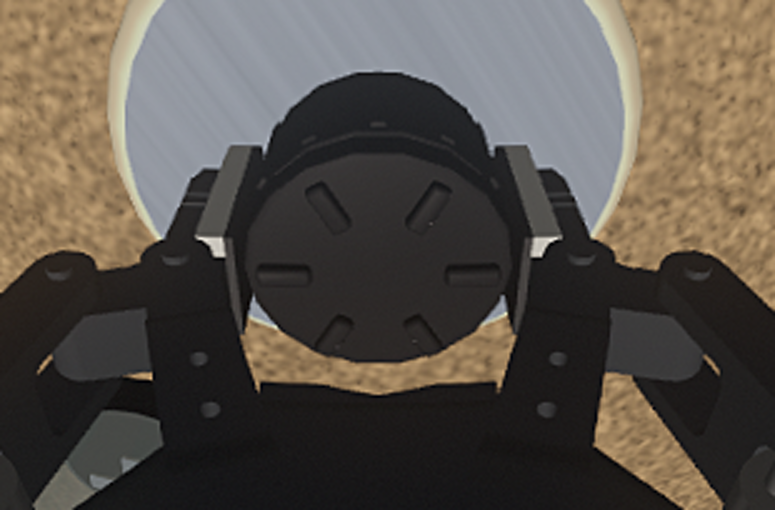

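The teeth at (285,275) and (472,275) are still in line with the pads. The deck's brush lines have turned in view, so the coupling turns with the gripper and the blender stays put. The last call was refused because every key is required.

Request:
step_arm(commands=[{"dx": 0, "dy": 0, "dz": -0.0003, "roll": 4, "fingers": 0.3}, {"dx": 0, "dy": 0, "dz": -0.0003, "roll": 8, "fingers": 0.3}, {"dx": 0, "dy": 0, "dz": -0.0003, "roll": 12, "fingers": 0.3}, {"dx": 0, "dy": 0, "dz": -0.0003, "roll": 12, "fingers": 0.3}])

```text
time: 4.62
tool_pos: [0.4928, -0.1537, 0.17]
tcp_rot: [1.803, 2.572, 0.001]
wrist_force: [0.9, 0.3, 3.1]
width: 0.576
grip_force: 41.0
```

```bash
python3 -c "
from h import *
delta([.4927,-.1538,.17])"
```

```text
t 4.625 tcp [ 0.4928 -0.1537  0.17  ] q [-3.510e-01  2.900e-02  2.026e+00  1.000e-03  1.086e+00 -6.990e-01] yaw 109.9 F [0.88 0.34 3.07] T [-0.001 -0.122 -0.057]
delta [-0.     -0.0001 -0.    ]
```

Request:
step_arm(commands=[{"dx": 0, "dy": 0, "dz": 0, "roll": 4, "fingers": 0.3}, {"dx": 0, "dy": 0, "dz": 0, "roll": 8, "fingers": 0.3}, {"dx": 0, "dy": 0, "dz": 0, "roll": 10, "fingers": 0.3}, {"dx": 0, "dy": 0, "dz": 0, "roll": 10, "fingers": 0.3}])

```text
time: 5.12
tool_pos: [0.4925, -0.1538, 0.1699]
tcp_rot: [2.02, 2.405, 0.001]
wrist_force: [0.9, -0.1, 5.0]
width: 0.581
grip_force: 41.0
```

```bash
python3 -c "
from h import *
delta([.4927,-.1538,.17])"
```

```text
t 5.125 tcp [ 0.4925 -0.1538  0.1699] q [-0.351  0.029  2.026  0.     1.086 -0.525] yaw 99.9 F [ 0.89 -0.11  4.96] T [ 0.018 -0.112  0.003]
delta [-0.      0.0002 -0.0001]
```

Request:
step_arm(commands=[{"dx": 0, "dy": 0, "dz": -0.0005, "roll": 3, "fingers": 0.3}, {"dx": 0, "dy": 0, "dz": -0.0005, "roll": 6, "fingers": 0.3}, {"dx": 0, "dy": 0, "dz": -0.0005, "roll": 8, "fingers": 0.3}, {"dx": 0, "dy": 0, "dz": -0.0005, "roll": 8, "fingers": 0.3}])

```text
time: 5.62
tool_pos: [0.4922, -0.1537, 0.1701]
tcp_rot: [-2.184, -2.258, -0.0]
wrist_force: [1.0, 0.1, 3.1]
width: 0.572
grip_force: 41.0
```

```bash
python3 -c "
from h import *
delta([.4927,-.1538,.17])"
```

```text
t 5.625 tcp [ 0.4922 -0.1537  0.1701] q [-0.351  0.028  2.026  0.     1.087 -0.384] yaw 91.9 F [0.99 0.13 3.08] T [ 0.047 -0.102 -0.045]
delta [-0.0001  0.0005  0.0001]
```

Request:
step_arm(commands=[{"dx": 0, "dy": 0, "dz": -0.0002, "roll": 3, "fingers": 0.3}, {"dx": 0, "dy": 0, "dz": -0.0002, "roll": 6, "fingers": 0.3}, {"dx": 0, "dy": 0, "dz": -0.0002, "roll": 8, "fingers": 0.3}, {"dx": 0, "dy": 0, "dz": -0.0002, "roll": 8, "fingers": 0.3}])

```text
time: 6.12
tool_pos: [0.4922, -0.1538, 0.1703]
tcp_rot: [-2.336, -2.1, 0.0]
wrist_force: [0.6, 0.3, 3.0]
width: 0.572
grip_force: 41.0
```

Run:
```python
from h import *
delta([.4927,-.1538,.17])
img,d=read_camera("wrist"); cv2.imwrite("pics/w4.png",cv2.resize(img[180:384,100:410],(775,510),interpolation=cv2.INTER_CUBIC))
```

```text
t 6.125 tcp [ 0.4922 -0.1538  0.1703] q [-0.351  0.028  2.026 -0.     1.088 -0.245] yaw 83.9 F [0.61 0.34 2.97] T [-0.019 -0.111 -0.029]
delta [0.     0.0005 0.0003]
```

View pics/w4.png

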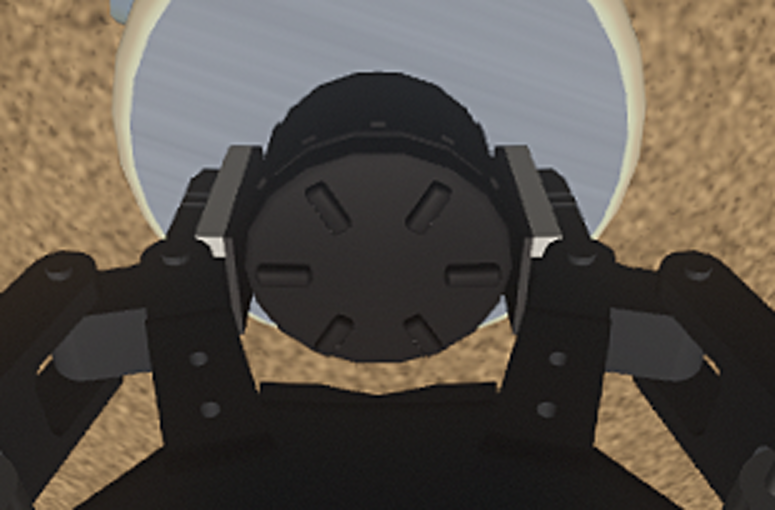

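The teeth are at the same pixels, (285,275) and (472,275), and the deck's brush lines are now nearly level in view. There's no slip after 50°.

Request:
step_arm(commands=[{"dx": 0, "dy": 0, "dz": -0.0002, "roll": 3, "fingers": 0.3}, {"dx": 0, "dy": 0, "dz": -0.0002, "roll": 6, "fingers": 0.3}, {"dx": 0, "dy": 0, "dz": -0.0002, "roll": 8, "fingers": 0.3}, {"dx": 0, "dy": 0, "dz": -0.0002, "roll": 8, "fingers": 0.3}])

```text
time: 6.68
tool_pos: [0.4924, -0.154, 0.1708]
tcp_rot: [2.477, 1.932, 0.0]
wrist_force: [-0.1, -0.7, 4.7]
width: 0.578
grip_force: 41.0
```

Request:
step_arm(commands=[{"dx": 0, "dy": 0, "dz": -0.0002, "roll": 2, "fingers": 0.3}, {"dx": 0, "dy": 0, "dz": -0.0002, "roll": 4, "fingers": 0.3}, {"dx": 0, "dy": 0, "dz": -0.0002, "roll": 6, "fingers": 0.3}, {"dx": 0, "dy": 0, "dz": -0.0002, "roll": 6, "fingers": 0.3}])

```text
time: 7.18
tool_pos: [0.4925, -0.1539, 0.1712]
tcp_rot: [2.576, 1.797, 0.001]
wrist_force: [-0.1, -1.1, 5.7]
width: 0.576
grip_force: 41.2
```

```bash
python3 -c "
from h import *
delta([.4927,-.1538,.17])"
```

```text
t 7.175 tcp [ 0.4925 -0.1539  0.1712] q [-3.510e-01  2.700e-02  2.025e+00 -0.000e+00  1.089e+00  2.000e-03] yaw 69.8 F [-0.06 -1.09  5.66] T [-0.138 -0.073  0.013]
delta [0.0002 0.0002 0.0012]
```

Request:
step_arm(commands=[{"dx": 0, "dy": 0, "dz": -0.0008, "roll": 0, "fingers": 0.3}, {"dx": 0, "dy": 0, "dz": -0.001, "roll": 3, "fingers": 0.3}, {"dx": 0, "dy": 0, "dz": -0.0013, "roll": 6, "fingers": 0.3}, {"dx": 0, "dy": 0, "dz": -0.0013, "roll": 6, "fingers": 0.3}])

```text
time: 7.68
tool_pos: [0.4919, -0.1536, 0.1717]
tcp_rot: [-2.665, -1.661, 0.001]
wrist_force: [1.5, -0.5, 2.6]
width: 0.575
grip_force: 41.1
```

```bash
python3 -c "
from h import *
delta([.4927,-.1538,.17])"
```

```text
t 7.675 tcp [ 0.4919 -0.1536  0.1717] q [-0.351  0.026  2.025  0.     1.091  0.105] yaw 63.9 F [ 1.51 -0.49  2.57] T [-0.088 -0.115 -0.055]
delta [0.0002 0.0008 0.0017]
```

Request:
step_arm(commands=[{"dx": 0, "dy": 0, "dz": -0.0003, "roll": 2, "fingers": 0.3}, {"dx": 0, "dy": 0, "dz": -0.0006, "roll": 4, "fingers": 0.3}, {"dx": 0, "dy": 0, "dz": -0.0008, "roll": 6, "fingers": 0.3}, {"dx": 0, "dy": 0, "dz": -0.0008, "roll": 6, "fingers": 0.3}])

```text
time: 8.18
tool_pos: [0.4919, -0.1537, 0.1724]
tcp_rot: [-2.749, -1.519, 0.001]
wrist_force: [1.3, -0.5, -1.6]
width: 0.573
grip_force: 41.6
```

```bash
python3 -c "
from h import *
delta([.4927,-.1538,.17])"
```

```text
t 8.175 tcp [ 0.4919 -0.1537  0.1724] q [-0.351  0.026  2.024 -0.     1.093  0.21 ] yaw 57.8 F [ 1.33 -0.46 -1.61] T [-0.116 -0.224  0.004]
delta [0.0003 0.0008 0.0024]
```

Request:
step_arm(commands=[{"dx": 0, "dy": 0, "dz": 0, "roll": 3, "fingers": 0.3}, {"dx": 0, "dy": 0, "dz": -0.0002, "roll": 5, "fingers": 0.3}, {"dx": 0, "dy": 0, "dz": -0.0003, "roll": 8, "fingers": 0.3}, {"dx": 0, "dy": 0, "dz": -0.0003, "roll": 8, "fingers": 0.3}])

```text
time: 8.68
tool_pos: [0.492, -0.1538, 0.1731]
tcp_rot: [-2.848, -1.325, 0.001]
wrist_force: [1.4, 0.6, -1.5]
width: 0.565
grip_force: 41.6
```

```bash
python3 -c "
from h import *
delta([.4927,-.1538,.17])"
```

```text
t 8.675 tcp [ 0.492  -0.1538  0.1731] q [-0.351  0.025  2.023 -0.     1.094  0.349] yaw 49.9 F [ 1.36  0.65 -1.47] T [-0.076 -0.114 -0.053]
delta [0.0004 0.0006 0.0031]
```

Request:
step_arm(commands=[{"dx": 0, "dy": 0, "dz": -0.0005, "roll": 2, "fingers": 0.3}, {"dx": 0, "dy": 0, "dz": -0.001, "roll": 4, "fingers": 0.3}, {"dx": 0, "dy": 0, "dz": -0.001, "roll": 6, "fingers": 0.3}, {"dx": 0, "dy": 0, "dz": -0.001, "roll": 6, "fingers": 0.3}])

```text
time: 9.18
tool_pos: [0.4921, -0.1538, 0.1742]
tcp_rot: [-2.914, -1.173, 0.0]
wrist_force: [-0.2, 0.1, -0.7]
width: 0.575
grip_force: 41.6
```

```bash
python3 -c "
from h import *
delta([.4927,-.1538,.17])"
```

```text
t 9.175 tcp [ 0.4921 -0.1538  0.1742] q [-0.351  0.024  2.022 -0.     1.095  0.454] yaw 43.8 F [-0.17  0.12 -0.75] T [-0.081 -0.136 -0.014]
delta [0.0004 0.0004 0.0042]
```

Request:
step_arm(commands=[{"dx": 0, "dy": 0, "dz": -0.0005, "roll": 0, "fingers": 0.3}, {"dx": 0, "dy": 0, "dz": -0.001, "roll": 0, "fingers": 0.3}, {"dx": 0, "dy": 0, "dz": -0.001, "roll": 0, "fingers": 0.3}])

```text
time: 9.55
tool_pos: [0.4921, -0.1538, 0.1752]
tcp_rot: [-2.914, -1.174, 0.0]
wrist_force: [0.4, -0.9, -0.8]
width: 0.573
grip_force: 41.6
```

```bash
python3 -c "
from h import *
delta([.4927,-.1538,.17])"
```

```text
t 9.55 tcp [ 0.4921 -0.1538  0.1752] q [-0.351  0.023  2.021 -0.     1.097  0.454] yaw 43.9 F [ 0.36 -0.94 -0.79] T [-0.152 -0.083 -0.037]
delta [0.0004 0.0004 0.0052]
```

Request:
step_arm(commands=[{"dx": 0, "dy": 0, "dz": -0.0005, "roll": 0, "fingers": 0.3}, {"dx": 0, "dy": 0, "dz": -0.001, "roll": 0, "fingers": 0.3}, {"dx": 0, "dy": 0, "dz": -0.001, "roll": 0, "fingers": 0.3}])

```text
time: 9.93
tool_pos: [0.4922, -0.1537, 0.1762]
tcp_rot: [-2.914, -1.173, -0.0]
wrist_force: [-0.2, 0.8, -1.6]
width: 0.579
grip_force: 41.6
```

```bash
python3 -c "
from h import *
delta([.4927,-.1538,.17])"
```

```text
t 9.925 tcp [ 0.4922 -0.1537  0.1762] q [-0.351  0.022  2.02   0.     1.099  0.454] yaw 43.9 F [-0.22  0.84 -1.56] T [ 0.044  0.04  -0.021]
delta [0.0003 0.0004 0.0062]
```

Request:
step_arm(commands=[{"dx": 0, "dy": 0, "dz": -0.0005, "roll": 0, "fingers": 0.3}, {"dx": 0, "dy": 0, "dz": -0.001, "roll": 0, "fingers": 0.3}, {"dx": 0, "dy": 0, "dz": -0.001, "roll": 0, "fingers": 0.3}])

```text
time: 10.3
tool_pos: [0.4922, -0.1538, 0.1772]
tcp_rot: [2.914, 1.173, -0.0]
wrist_force: [-0.5, -0.5, -1.1]
width: 0.574
grip_force: 41.6
```

```bash
python3 -c "
from h import *
delta([.4927,-.1538,.17])"
```

```text
t 10.3 tcp [ 0.4922 -0.1538  0.1772] q [-0.351  0.021  2.019 -0.     1.101  0.454] yaw 43.9 F [-0.47 -0.49 -1.1 ] T [-0.063 -0.012  0.017]
delta [0.0004 0.0003 0.0072]
```

Three millimetres came up with only the coupling's weight (1.1 N), so the thread has let go. I'll lift it straight up.

Request:
step_arm(commands=[{"dx": 0, "dy": 0, "dz": -0.002, "roll": 0, "fingers": 0.3}, {"dx": 0, "dy": 0, "dz": -0.004, "roll": 0, "fingers": 0.3}, {"dx": 0, "dy": 0, "dz": -0.006, "roll": 0, "fingers": 0.3}])

```text
time: 10.68
tool_pos: [0.4923, -0.1538, 0.1835]
tcp_rot: [-2.914, -1.173, -0.0]
wrist_force: [0.2, -1.1, -1.3]
width: 0.572
grip_force: 42.0
```

```bash
python3 -c "
from h import *
delta([.4927,-.1538,.25])"
```

```text
t 10.675 tcp [ 0.4923 -0.1538  0.1835] q [-0.351  0.015  2.013  0.     1.113  0.454] yaw 43.9 F [ 0.25 -1.07 -1.29] T [ 0.044 -0.054  0.002]
delta [ 0.0003  0.0003 -0.0665]
```

Request:
step_arm(commands=[{"dx": 0, "dy": 0, "dz": -0.006, "roll": 0, "fingers": 0.3}, {"dx": 0, "dy": 0, "dz": -0.012, "roll": 0, "fingers": 0.3}, {"dx": 0, "dy": 0, "dz": -0.02, "roll": 0, "fingers": 0.3}, {"dx": 0, "dy": 0, "dz": -0.03, "roll": 0, "fingers": 0.3}, {"dx": 0, "dy": 0, "dz": -0.045, "roll": 0, "fingers": 0.3}, {"dx": 0, "dy": 0, "dz": -0.06, "roll": 0, "fingers": 0.3}, {"dx": 0, "dy": 0, "dz": -0.06, "roll": 0, "fingers": 0.3}])

```text
time: 11.55
tool_pos: [0.4935, -0.1543, 0.2456]
tcp_rot: [2.912, 1.172, 0.005]
wrist_force: [0.2, 0.1, -1.2]
width: 0.573
grip_force: 42.0
```

Run:
```python
from h import *
delta([.527,.148,.20])
img,W=cloud("top"); 
r=np.linalg.norm(W[...,:2]-[.4927,-.1538],axis=-1)
img2,d=read_camera("wrist"); a,_=read_camera("scene")
cv2.imwrite("pics/w5.png",np.hstack([cv2.resize(img2,(400,300)),cv2.resize(a[110:210,190:323],(400,300))]))
```

```text
t 11.55 tcp [ 0.4935 -0.1543  0.2456] q [-0.351 -0.037  1.945  0.     1.229  0.454] yaw 43.9 F [ 0.18  0.13 -1.2 ] T [ 0.043 -0.002  0.039]
delta [ 0.2335 -0.1949  0.0453]
```

View pics/w5.png

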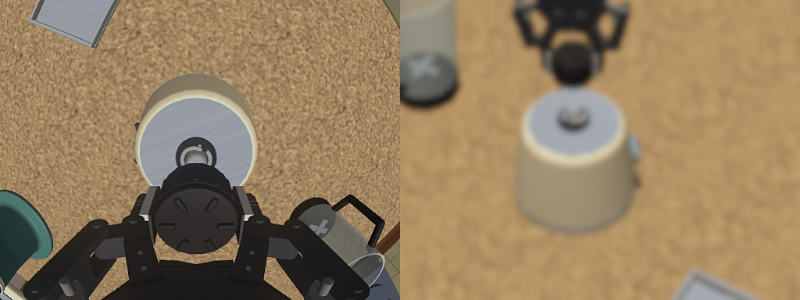

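The left half (wrist view) shows the coupling held teeth up at (197,215) and the bare spindle at (195,157). The right half (scene view) confirms it, with the blender still upright at (575,160). Next I'll carry it to the dish.

Request:
step_arm(commands=[{"dx": 0.02, "dy": -0.017, "dz": 0, "roll": 0, "fingers": 0.3}, {"dx": 0.06, "dy": -0.05, "dz": 0, "roll": 0, "fingers": 0.3}, {"dx": 0.1, "dy": -0.083, "dz": 0, "roll": 0, "fingers": 0.3}, {"dx": 0.14, "dy": -0.117, "dz": 0, "roll": 0, "fingers": 0.3}, {"dx": 0.18, "dy": -0.15, "dz": 0, "roll": 0, "fingers": 0.3}, {"dx": 0.215, "dy": -0.18, "dz": 0.03, "roll": 0, "fingers": 0.3}, {"dx": 0.2335, "dy": -0.195, "dz": 0.07, "roll": 0, "fingers": 0.3}, {"dx": 0.2335, "dy": -0.195, "dz": 0.1, "roll": 0, "fingers": 0.3}])

```text
time: 12.7
tool_pos: [0.5242, 0.1504, 0.1406]
tcp_rot: [-2.912, -1.177, 0.004]
wrist_force: [-0.1, -0.7, -1.2]
width: 0.577
grip_force: 42.1
```

Run:
```python
from h import *
delta([.527,.148,.03])
img2,d=read_camera("wrist"); cv2.imwrite("pics/w6.png",img2)
```

```text
t 12.7 tcp [0.5242 0.1504 0.1406] q [0.233 0.117 1.991 0.    1.037 1.036] yaw 44.0 F [-0.11 -0.73 -1.25] T [-0.021 -0.035  0.033]
delta [0.0006 0.0039 0.1106]
```

View pics/w6.png

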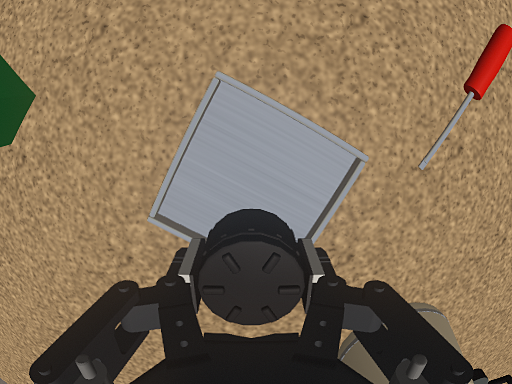

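The wrist view shows the dish's far corners at (217,74), (366,158) and (150,216), with the coupling above its near half. I'll check the dish centre from these.

Run:
```python
from h import *
c=calibration("wrist"); K=np.array(c["intrinsics"]); T=np.linalg.inv(np.array(c["world_to_cam"]))
def hit(p,z):
    x=(p[0]-K[0,2])/K[0,0]; y=(p[1]-K[1,2])/K[1,1]; th=np.hypot(x,y)
    v=T[:3,:3]@np.array([np.sin(th)*x/th,-np.sin(th)*y/th,-np.cos(th)]); return (T[:3,3]+v*(z-T[2,3])/v[2])[:2]
a,b,e=[hit(p,.022) for p in [(217,74),(366,158),(150,216)]]
print(a,b,e,"sides",np.linalg.norm(a-b),np.linalg.norm(a-e),"centre",(b+e)/2)
m=(b+e)/2; delta([m[0],m[1],.03])
```

```text
[0.57341499 0.2369711 ] [0.61207964 0.10107232] [0.44140266 0.20004328] sides 0.14129201486384818 0.13707996968984387 centre [0.52674115 0.1505578 ]
t 12.75 tcp [0.5213 0.1488 0.1363] q [0.232 0.12  1.996 0.    1.035 1.035] yaw 44.0 F [-1.98 -1.17 -4.19] T [-0.026  0.125  0.028]
delta [0.006  0.0031 0.1062]
```

Request:
step_arm(commands=[{"dx": 0.001, "dy": 0.001, "dz": 0.02, "roll": 0, "fingers": 0.3}, {"dx": 0.001, "dy": 0.001, "dz": 0.045, "roll": 0, "fingers": 0.3}, {"dx": 0.001, "dy": 0.001, "dz": 0.07, "roll": 0, "fingers": 0.3}, {"dx": 0.001, "dy": 0.001, "dz": 0.085, "roll": 0, "fingers": 0.3}, {"dx": 0.001, "dy": 0.001, "dz": 0.085, "roll": 0, "fingers": 0.3}, {"dx": 0.001, "dy": 0.001, "dz": 0.085, "roll": 0, "fingers": 0.3}])

```text
time: 13.5
tool_pos: [0.5276, 0.1487, 0.0591]
tcp_rot: [2.914, 1.173, 0.002]
wrist_force: [-0.7, 0.4, -0.7]
width: 0.574
grip_force: 42.1
```

```bash
python3 -c "
from h import *
delta([.527,.149,.03])"
```

```text
t 13.5 tcp [0.5276 0.1487 0.0591] q [ 0.229  0.222  2.043 -0.     0.876  1.035] yaw 43.9 F [-0.69  0.42 -0.73] T [ 0.01  -0.067 -0.025]
delta [-0.0003 -0.0007  0.0291]
```

Request:
step_arm(commands=[{"dx": 0, "dy": 0, "dz": 0.012, "roll": 0, "fingers": 0.3}, {"dx": 0, "dy": 0, "dz": 0.022, "roll": 0, "fingers": 0.3}, {"dx": 0, "dy": 0, "dz": 0.026, "roll": 0, "fingers": 0.3}, {"dx": 0, "dy": 0, "dz": 0.0275, "roll": 0, "fingers": 0.3}, {"dx": 0, "dy": 0, "dz": 0.0285, "roll": 0, "fingers": 0.3}, {"dx": 0, "dy": 0, "dz": 0.0285, "roll": 0, "fingers": 0.3}])

```text
time: 14.25
tool_pos: [0.527, 0.1486, 0.0298]
tcp_rot: [2.914, 1.174, 0.0]
wrist_force: [0.2, -0.9, -0.8]
width: 0.574
grip_force: 42.1
```

Request:
step_arm(commands=[{"dx": 0, "dy": 0, "dz": 0.0005, "roll": 0, "fingers": 0.3}, {"dx": 0, "dy": 0, "dz": 0.001, "roll": 0, "fingers": 0.3}, {"dx": 0, "dy": 0, "dz": 0.0015, "roll": 0, "fingers": 0.3}, {"dx": 0, "dy": 0, "dz": 0.0015, "roll": 0, "fingers": 0.3}])

```text
time: 14.75
tool_pos: [0.5271, 0.1487, 0.0288]
tcp_rot: [2.914, 1.173, 0.001]
wrist_force: [-1.4, 0.3, 5.0]
width: 0.576
grip_force: 42.5
```

The coupling is on the dish floor (+5 N). I'll release it gently and back off upward.

Request:
step_arm(commands=[{"dx": 0, "dy": 0, "dz": -0.0005, "roll": 0, "fingers": -0.15}, {"dx": 0, "dy": 0, "dz": -0.0005, "roll": 0, "fingers": -0.25}, {"dx": 0, "dy": 0, "dz": -0.0005, "roll": 0, "fingers": -0.4}, {"dx": 0, "dy": 0, "dz": -0.0005, "roll": 0, "fingers": -0.5}, {"dx": 0, "dy": 0, "dz": -0.0005, "roll": 0, "fingers": -0.5}], squeeze=20)

```text
time: 15.38
tool_pos: [0.5268, 0.1486, 0.0286]
tcp_rot: [-2.914, -1.173, 0.0]
wrist_force: [0.4, -0.6, -0.7]
width: 0.747
grip_force: 0.0
```

Request:
step_arm(commands=[{"dx": 0, "dy": 0, "dz": -0.01, "roll": 0, "fingers": -0.5}, {"dx": 0, "dy": 0, "dz": -0.03, "roll": 0, "fingers": -0.5}, {"dx": 0, "dy": 0, "dz": -0.06, "roll": 0, "fingers": -0.6}, {"dx": 0, "dy": 0, "dz": -0.1, "roll": 0, "fingers": -0.8}, {"dx": 0, "dy": 0, "dz": -0.15, "roll": 0, "fingers": -1}, {"dx": 0, "dy": 0, "dz": -0.18, "roll": 0, "fingers": -1}, {"dx": 0, "dy": 0, "dz": -0.18, "roll": 0, "fingers": -1}, {"dx": 0, "dy": 0, "dz": -0.18, "roll": 0, "fingers": -1}])

```text
time: 16.38
tool_pos: [0.5263, 0.1484, 0.2081]
tcp_rot: [-2.914, -1.173, 0.001]
wrist_force: [-0.3, 0.7, -0.6]
width: 1.001
grip_force: 0.0
```

Run:
```python
from h import *
delta([.527,.148,.2])
a,_=read_camera("wrist"); b,W=cloud("top"); W0=np.load("top.npy")
cv2.imwrite("pics/f.png",np.hstack([cv2.resize(a,(400,300)),cv2.resize(b,(400,300))]))
m=(np.linalg.norm(W[...,:2]-[.4927,-.1538],axis=-1)<.08)&(abs(W[...,2]-.14)<.006); print("deck",cv2.minEnclosingCircle(W[m][:,:2].astype(np.float32)))
```

```text
t 16.375 tcp [0.5263 0.1484 0.2081] q [ 0.229  0.053  1.925 -0.     1.164  1.035] yaw 43.9 F [-0.29  0.66 -0.62] T [ 0.018  0.031 -0.056]
delta [0.0002 0.0008 0.0081]
deck ((0.4911384582519531, -0.1541382223367691), 0.06786287575960159)
```

View pics/f.png

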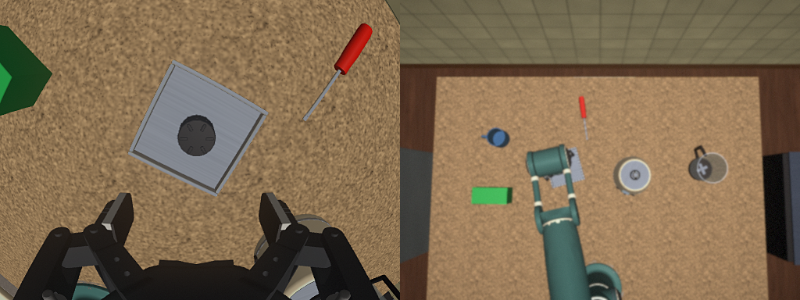

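The coupling stands teeth up in the middle of the dish at (197,135), and the gripper is clear of it. The deck centre is unmoved to within 1 mm, and the other things are where they were.

```bash
python3 -c "
from workcell import *
print(finish_job())"
```

```text
the job is handed in; nothing more can be done
None
```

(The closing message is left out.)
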